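# Wind the bench timer past its top mark and set it back to the red tab

## Robot

A 7-joint arm with a two-finger parallel gripper is mounted at the origin on a cart in front of the work surface, level with it; the furniture and walls round the work are solid. World frame = base frame: x ahead of the robot, y to its left, z up, the work surface at z = 0. Lengths are in m, angles in rad, forces in N, time in s.
With the tool pointing down it reaches from about 0.425 to 0.95 m from the base axis. Payload 4.7 kg.
Tool frame: the origin (TCP) lies midway between the tips of the shut fingers; the grasp point (between the pads) lies 19 mm behind it (manip.tcp_to_grasp is the distance from the TCP to the grasp point, in m); z points along the fingers, y is the line along which they close (so a half turn about z gives the same grasp; the last joint's range is limited). The gripper opens to 87 mm and grips with 3 to 60 N. Pads are 19 mm wide; open, the fingers measure 117 mm over their backs; the gripper's body (75 mm by 190 mm) begins 51 mm behind the grasp point.
Start: joints at [-1.321, 0.469, -0.049, 1.532, 0.024, 1.141, -0.082], TCP at [0.186, 0.649, 0.223] pointing down, gripper open.
Joint ranges: [-2.59, 2.59], [-0.33, 1.99], [-1.39, 1.29], [0.1, 2.45], [-1.04, 4.18], [0.21, 1.99], [-2.66, 2.66]. Speed limits (rad/s): [2.57, 2.57, 3.14, 3.14, 3.14, 3.14, 3.14].

## Interface

Orientations are given as a unit quaternion [x, y, z, w].
In Python, from station import manip, get_image, order gives the robot as it stands.
- The arm moves only by the shell command python3 -m inch 'ROWS'. ROWS is JSON, one flat list of numbers, 7 for each row, row after row: the closure in counts, from 0 (fully open) to 255 (shut), then the shift along the tool's x, y, z in mm, then the turn, a rotation vector about the tool's x, y, z in degrees. In form: [hand, x, y, z, ax, ay, az, hand, x, y, z, ax, ay, az, ...]. A call has 1 to 8 rows; each row is the pose to reach, as a shift and turn from the pose commanded when the call began, along the tool's axes at that moment; what a row does not reach only later rows make up. A row lasts 1/8 s, in which the tool goes at most 62.5 mm and 10.7 degrees, less where a joint would pass 70% of its speed; a pose out of reach is approached as far as the arm can. A call with a gripper value outside its range is refused whole. The fingers move at their own pace and stop on an object; the grip force is fixed at half the most. Time passes only in rows, so rows that repeat a pose let the fingers close. It gives the time, the measured TCP pose, the force, the opening and the grip force at its end, in the units of the state.
- manip.get_state(): the state, without advancing time (a new reading comes with each control period).
- get_image(name): name is "scene" or "top" or "wrist"; returns a dict with "img" (420x560x3 uint8, red, green, blue), "depth" (420x560 float32, m along the optical axis (not along the pixel's ray), 0 where there is no reading), "fov_y" (degrees; the focal length in pixels is half the picture's height over the tangent of half this angle, whatever the lens; pixels are square), "cx", "cy" (the principal point, pixels), "rvec" (rotation vector, rad) and "tvec" (3), from world to camera coordinates, as OpenCV has them. Camera axes: x right, y down, z forward; pixel columns grow to the right and rows downward; lengths in m; the calibration is good to about 2 mm. A picture is of the moment at which its call begins.
- order.finish_job(): hands the job in; it is judged then, once.
The state is a dict: "time": time; "joint_positions": joint angles; "dq": joint speeds; "tau": joint torques, N m; "tcp_pos": TCP position; "tool_rot": TCP orientation; "contact_force": force on the tool from outside, world axes, zero at the start; "wrist_torque": the same for the moment, N m; "grip_width": opening from 0.0 (shut) to 1.0 (fully open); "grasp_force": force on a finger pad.
Only numpy, scipy, OpenCV 4.12 (cv2) and the standard library are available. Lean on these libraries where they do the work, as an engineer would, in place of code of your own. Each camera call takes 0.05 s, during which the arm holds its last target. There are 200 camera calls.

## Task

Set the bench timer for the next soak: push its grey knob in gently, just firmly enough that the dial turns with it, and wind the dial clockwise until the white pointer is clearly past the yellow top mark; then, with the knob still pushed in, turn it back down until the pointer stands at the middle of the red tab, and let go. Do not shift the red tab, do not lean hard on the knob, and leave the things lying round the timer alone.

Things in the scene. Friction and masses are not known exactly. Their poses are not given: they have to be found in the camera images.
- timer: white bench timer, fixed to the worktop, a box 130 x 130 x 45 mm (its face is level, 45 mm up); origin at the centre of its underside, z up, x away from its front. Knob, dial and ring turn about the vertical axis through this origin.
- knob: ribbed grey cylinder 38 mm in diameter, rising 56 mm above the dial; origin on the axis at its foot, 49 mm above the worktop. Sprung: pushing it in takes 3 N at once and 0.25 N more per mm, until after 2 to 12 mm it meets a toothed clutch inside (worn: unlike every time, not visible, to be felt); then the force climbs by 3 to 8 N per mm. It can go in 19 mm. Let go, it springs up.
- knob_grip (a point): where to grip the knob: on its axis, 93 mm above the worktop, 12 mm below its top; any yaw; 19 mm further down fingertips still clear the dial. The knob turns the dial only while pressed on the clutch, else it spins free or skips over the teeth with a jerk: a push of 16 N in all drives the dial, over 24 N in all is too much (19 N on the clutch); about 19 N in all is right.
- clutch_spring (a joint): how far the spring under the clutch, hidden in the case, is pressed down, m: about 0.0002 until the knob meets the clutch, then 0.001 more for every 8 N on the clutch; 0.0014 is needed to drive the dial, 0.0025 (19 N) is too much. A single reading is off by some 0.0004, so rather feel for it with the wrist force.
- dial (a joint): angle of the black dial disc (87 mm across, its top 49 mm above the worktop) with the white pointer line, rad: grows as the dial turns clockwise seen from above, 4.00 at the yellow top mark, end stop at 4.35 (there the clutch skips). It has about 0.15 N m of friction and stays where it is left.
- pointer_tip (a point): outer end of the dial's white pointer line, 44 mm from the axis, 49 mm above the worktop
- top_mark (a point): point at the dial's edge (44 mm from the axis) inside the yellow block on the timer's face, the top mark
- set_ring (a joint): angle of the aluminium ring (103 mm across) round the dial that carries the red tab, in the same angles as joint dial: the pointer stands at the middle of the red tab when both are equal. It keeps its place unless knocked.
- set_mark (a point): inner end of the red tab (8 mm wide, top 50 mm above the worktop), in its middle, 44 mm from the axis: where the pointer tip must finally stand
- eraser: blue and white eraser, 21 x 52 x 12 mm, loose to the left of the timer; origin under its centre
- stopwatch: black stopwatch, 70 x 61 x 18 mm, loose to the right of the timer; origin under its centre
- marker_red: white marker pen with a red clip, 17 x 120 x 19 mm, loose behind the timer; origin under its centre
Not all that is in view belongs to the job. Of the things like the timer, leave any that is green; of the rest the larger one is meant.

How it is judged:
By the outcome, as a careful person would: the job done as asked, in the order asked, and still so for the second after the job is handed in, with the robot touching nothing.
It also fails if it takes over 54 s, if anything falls off the work surface, if the arm or the gripper's body presses on something with over 40 N, if the wrist force passes 120 N, or if a joint passes its speed limit or range.

## Working session

There is one attempt and no reset: what is moved stays moved. The work goes in short steps, Python scripts to look and compute and a shell command to move; the robot and the scene stay as the last step left them, time stands still between calls to the robot, and variables do not carry over. Pictures are saved under pics/ and viewed, at most 10 in all, crops included, and the job is handed in when it is done.

```bash
mkdir -p pics; cat > h.py <<'E'
import numpy as np, cv2
from station import manip, get_image, order
def cam(n):
    d=get_image(n); R=cv2.Rodrigues(np.array(d["rvec"],float))[0]; t=np.array(d["tvec"],float).ravel()
    d["R"],d["t"]=R,t; d["f"]=d["img"].shape[0]/2/np.tan(np.radians(d["fov_y"])/2); d["C"]=-R.T@t
    return d
def ray(d,u,v):
    return d["R"].T@np.array([(u-d["cx"])/d["f"],(v-d["cy"])/d["f"],1.])
def onz(d,u,v,z):
    r=ray(d,u,v); return d["C"]+r*(z-d["C"][2])/r[2]
def dep(d,u,v):
    return d["C"]+ray(d,u,v)*float(d["depth"][int(v),int(u)])
def proj(d,p):
    c=d["R"]@np.array(p)+d["t"]; return d["f"]*c[0]/c[2]+d["cx"], d["f"]*c[1]/c[2]+d["cy"]
def save(d,n): cv2.imwrite("pics/"+n,d["img"][:,:,::-1])
E
python3 - <<'E'
from h import *
import pickle
print(manip.get_state(), manip.tcp_to_grasp)
for n in("top","scene"):
    d=cam(n); save(d,n+"1.png"); pickle.dump(d,open(n+"1.pkl","wb")); print(n,d["C"],d["f"],d["cx"],d["cy"])
E
```

```text
{'time': 0.0, 'joint_positions': array([-1.32092229,  0.46945029, -0.04861118,  1.53369043,  0.02410966,
        1.14097043, -0.08226797]), 'dq': array([-0.00095069,  0.00094735, -0.00051847, -0.00010246, -0.00170074,
        0.0012773 , -0.00020339]), 'tau': array([-6.00530416e-05, -5.07974124e+01, -8.10231362e-02, -2.36157382e+01,
       -6.13384880e-02,  3.79120919e-02,  1.74404076e-04]), 'tcp_pos': array([0.18556452, 0.64837643, 0.22149499]), 'tool_rot': array([ 1.38895390e-01,  9.90306587e-01, -9.61129527e-04, -9.89062452e-05]), 'contact_force': array([-0.74728249,  0.71985594,  0.28456617]), 'wrist_torque': array([-0.04831105,  0.02959514, -0.00965284]), 'grasp_force': 0.0, 'grip_width': 0.9952562513151851} 0.0187
top [0.33952125 0.02392125 1.16933634] 504.85358327436506 280.798783003102 205.97198668514687
scene [0.03088049 0.44671499 0.60449088] 459.49676113133916 267.20402037359884 208.77528826873112
```

View pics/top1.png

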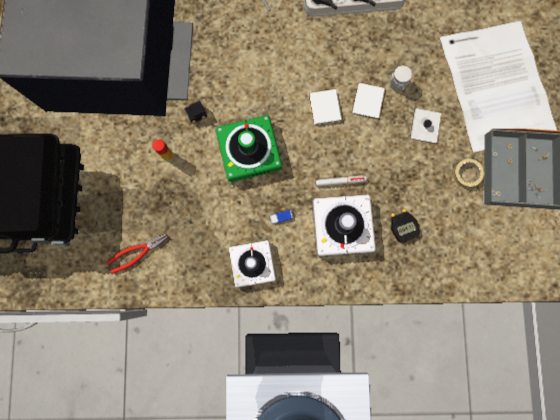

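View pics/scene1.png

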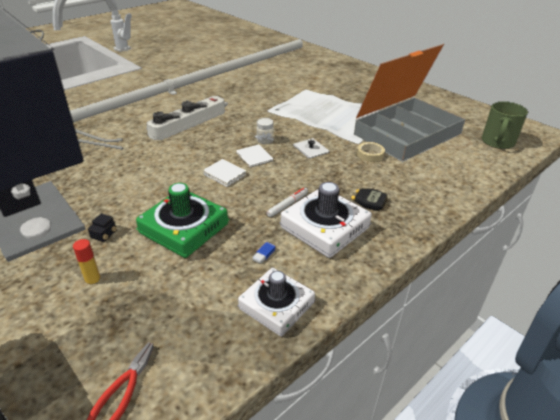

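The top view shows the larger white timer at about (344,226), with the green one at (249,148) and a smaller white one at (252,264) to leave alone. The eraser, marker and stopwatch lie close round the target. Next I'll measure and crop.

```bash
python3 - <<'E'
from h import *
import pickle
t=pickle.load(open("top1.pkl","rb")); s=pickle.load(open("scene1.pkl","rb"))
a=cv2.resize(t["img"][185:265,300:425],None,fx=6.4,fy=6.4,interpolation=cv2.INTER_CUBIC)
cv2.imwrite("pics/tc.png",a[:,:,::-1])
for c in [(318,200),(372,197),(376,252),(320,256)]: print(onz(t,*c,.045), dep(t,*c))
print("knobtop",onz(t,347,221,.105),dep(t,347,221))
print("scene knob",dep(s,328,186), onz(s,328,186,.105))
E
```

```text
[ 0.5336711  -0.05505277  0.045     ] [ 0.53362078 -0.05503231  0.04529139]
[ 0.53829556 -0.1771781   0.045     ] [ 0.54594811 -0.18492015  0.00171455]
[ 0.41416282 -0.18034133  0.045     ] [ 0.41728927 -0.1888971  -0.00209413]
[ 0.40750304 -0.05583879  0.045     ] [ 0.41004953 -0.05882647  0.00288411]
knobtop [ 0.47693322 -0.11106278  0.105     ] [ 0.47664423 -0.1107789   0.1072384 ]
scene knob [ 0.48132894 -0.11319734  0.10442043] [ 0.48080688 -0.11254841  0.105     ]
```

View pics/tc.png

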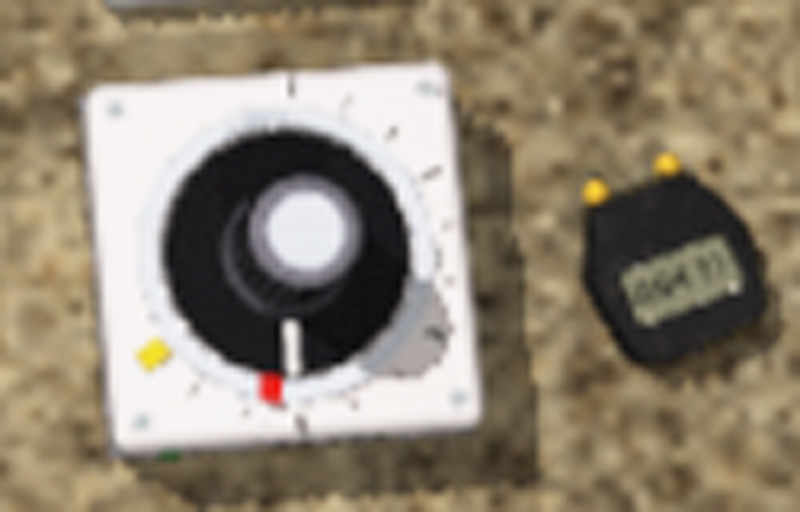

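The crop shows the pointer at about 6 o'clock (crop 292,345), with the red tab just clockwise of it (270,388) and the yellow mark further clockwise (155,353). Next I'll compute angles and check the approach route for obstacles.

```bash
python3 - <<'E'
from h import *
import pickle
from scipy.spatial.transform import Rotation as Ro
t=pickle.load(open("top1.pkl","rb")); s=pickle.load(open("scene1.pkl","rb"))
im=t["img"]; hsv=cv2.cvtColor(im,cv2.COLOR_RGB2HSV).astype(int)
H,S,V=hsv[...,0],hsv[...,1],hsv[...,2]
roi=np.zeros(im.shape[:2],bool); roi[194:258,312:378]=1
def cen(m): 
    v,u=np.nonzero(m&roi); return u.mean(),v.mean(),len(u)
red=cen(((H<8)|(H>172))&(S>150)&(V>120)); yel=cen((H>20)&(H<35)&(S>130)&(V>120))
# white timer mask -> face centre
w=((V>165)&(S<40)&roi).astype(np.uint8)
dk=((V<60)&roi).astype(np.uint8)
n,l,st,c=cv2.connectedComponentsWithStats(w); i=1+np.argmax(st[1:,4])
cn,_=cv2.findContours((l==i).astype(np.uint8),cv2.RETR_EXTERNAL,cv2.CHAIN_APPROX_NONE)
r=cv2.minAreaRect(max(cn,key=cv2.contourArea)); bp=cv2.boxPoints(r)
P=np.array([onz(t,*b,.045) for b in bp]); c0=P.mean(0); print("face",r,c0,[np.linalg.norm(P[k]-P[k-1]) for k in range(4)])
n,l,st,cc=cv2.connectedComponentsWithStats(dk); 
for nm,(u,v,_),z in(("red",red,.05),("yel",yel,.047),("ptr",(300+292/6.4,185+345/6.4,0),.049)):
    p=onz(t,u,v,z); d=p-c0; print(nm,u,v,_,p,np.hypot(*d[:2]),np.degrees(np.arctan2(d[1],d[0])))
for c in [(40,190),(75,190),(120,50),(20,160),(165,155),(195,110)]: print(c,dep(t,*c))
print(Ro.from_quat(manip.get_state()["tool_rot"]).as_matrix().round(3))
D=t["depth"]; 
pts=np.array([[*dep(t,u,v)] for v in range(0,300,4) for u in range(0,400,4) if D[v,u]>0])
hi=pts[pts[:,2]>.08]; print(np.round(hi[(hi[:,1]<.5)&(hi[:,0]<.65)],2).tolist()[:60])
E
```

```text
face ((343.3470458984375, 224.51174926757812), (57.21558380126953, 58.44273376464844), 85.60128784179688) [ 0.4774875  -0.11018938  0.045     ] [np.float64(0.1288893998736914), np.float64(0.13223337883645042), np.float64(0.12900868638851615), np.float64(0.1298441095590541)]
red 342.0 245.0 13 [ 0.430639   -0.10492656  0.05      ] 0.04714317234084813 173.59042859884175
yel 323.5 240.0 12 [ 0.44274731 -0.06453364  0.047     ] 0.05737009072678539 127.26809041651173
ptr 345.625 238.90625 0 [ 0.44412007 -0.11358436  0.049     ] 0.03353969083512641 -174.19042722166378
(40, 190) [0.54392911 0.51737027 0.16540566]
(75, 190) [0.56626966 0.49522946 0.04839384]
(120, 50) [0.72967327 0.28735274 0.39319576]
(20, 160) [0.60714009 0.56160075 0.16668346]
(165, 155) [0.64700862 0.29491476 0.03783269]
(195, 110) [0.75408351 0.22639042 0.03874743]
[[-0.961  0.275 -0.   ]
 [ 0.275  0.961 -0.002]
 [-0.    -0.002 -1.   ]]
[[0.65, 0.11, 0.11], [0.65, 0.11, 0.09], [0.64, 0.1, 0.09], [0.5, -0.11, 0.1], [0.5, -0.11, 0.11], [0.49, -0.1, 0.11], [0.49, -0.1, 0.11], [0.49, -0.11, 0.11], [0.49, -0.12, 0.11], [0.48, -0.1, 0.11], [0.48, -0.1, 0.11], [0.48, -0.11, 0.11], [0.48, -0.12, 0.1], [0.48, -0.13, 0.1], [0.47, -0.1, 0.11], [0.47, -0.1, 0.11], [0.47, -0.11, 0.1], [0.47, -0.12, 0.11], [0.46, -0.1, 0.09], [0.46, -0.1, 0.11], [0.46, -0.11, 0.11], [0.46, -0.12, 0.1]]
```

```bash
python3 -m inch '[0,-44,-39,-40,0,0,0, 0,-88,-78,-40,0,0,0, 0,-132,-117,-40,0,0,0, 0,-177,-156,-40,0,0,0, 0,-221,-196,-40,0,0,0, 0,-265,-235,-40,0,0,0, 0,-310,-274,-40,0,0,0, 0,-354,-313,-40,0,0,0]'; python3 -c "
from h import *
s=manip.get_state();print(s['joint_positions'].round(3),s['tcp_pos'],s['tool_rot'].round(3),s['contact_force'])"
```

```text
time: 1.1
tcp_pos: [0.4406, 0.2487, 0.2624]
tool_rot: [0.139, 0.99, 0.0, -0.0]
contact_force: [1.7, 1.3, 0.2]
grip_width: 1.001
grasp_force: 0.0
[-0.745  0.152  0.167  1.884 -0.028  1.107  0.725] [0.44055512 0.2487379  0.26239759] [ 0.139  0.99   0.    -0.   ] [1.65040151 1.3311212  0.17860295]
```

```bash
python3 -m inch '[0,-19,-48,0,0,0,0, 0,-38,-96,0,0,0,0, 0,-57,-144,0,0,0,0, 0,-77,-191,0,0,0,0, 0,-96,-239,0,0,0,0, 0,-115,-287,0,0,0,0, 0,-134,-335,0,0,0,0, 0,-134,-335,0,0,0,0]'; python3 -c "
from h import *
import pickle
d=cam('wrist');save(d,'w1.png');pickle.dump(d,open('w1.pkl','wb'));print(d['C'],d['f'],proj(d,[.4775,-.110,.105]))
s=manip.get_state();print(s['joint_positions'].round(3),s['tcp_pos'],s['tool_rot'].round(3),s['contact_force'])"
```

```text
time: 2.1
tcp_pos: [0.4759, -0.1127, 0.2625]
tool_rot: [0.143, 0.99, -0.001, 0.0]
contact_force: [0.3, -0.0, -0.5]
grip_width: 1.002
grasp_force: 0.0
[ 0.41268566 -0.0926033   0.4242566 ] 333.2842625901314 (np.float64(278.9196988603092), np.float64(196.10236312870825))
[-0.291  0.123  0.48   1.933 -0.063  1.101  1.502] [ 0.47606948 -0.10990372  0.26224191] [ 0.141  0.99  -0.    -0.   ] [-0.23312029  0.46189099  0.28404918]
```

View pics/w1.png

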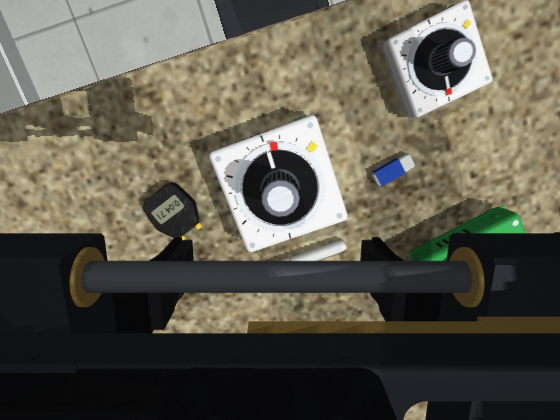

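The wrist view shows the knob top at (281,198), pointer at (271,157), red tab at (274,146) and yellow mark at (312,147). I'll triangulate the knob and get the angles.

```bash
cat >> h.py <<'E'
def masks(d,x0,x1,y0,y1):
    hsv=cv2.cvtColor(d["img"],cv2.COLOR_RGB2HSV).astype(int); H,S,V=hsv[...,0],hsv[...,1],hsv[...,2]
    roi=np.zeros(H.shape,bool); roi[y0:y1,x0:x1]=1
    return roi&((H<8)|(H>172))&(S>150)&(V>120), roi&(H>20)&(H<35)&(S>130)&(V>120), roi&(V>150)&(S<50)
def angs(d,box,c,rmax=.041):
    """world angles (deg) of red tab, yellow mark and white pointer (points of radius .026..rmax) about c"""
    r,y,w=masks(d,*box); o={}
    for n,m,z in(("red",r,.05),("yel",y,.047),("ptr",w,.049)):
        v,u=np.nonzero(m); P=np.array([onz(d,a,b,z) for a,b in zip(u,v)])-np.r_[c,0]
        R=np.hypot(P[:,0],P[:,1]); k=(R>.028)&(R<rmax) if n=="ptr" else (R<.065)&(R>.038)
        a=np.degrees(np.arctan2(P[k,1],P[k,0]))%360
        o[n]=(round(a.mean(),1) if k.any() else None,int(k.sum()),a.std().round(1),R[k].mean().round(4))
    return o
E
python3 - <<'E'
from h import *
import pickle
t=pickle.load(open("top1.pkl","rb")); w=pickle.load(open("w1.pkl","rb"))
# triangulate knob top
def kt(d,x0,x1,y0,y1):
    hsv=cv2.cvtColor(d["img"],cv2.COLOR_RGB2HSV); D=d["depth"]
    m=np.zeros(D.shape,bool)
    for v in range(y0,y1):
        for u in range(x0,x1): m[v,u]=D[v,u]>0 and dep(d,u,v)[2]>.100
    v,u=np.nonzero(m); return u.mean(),v.mean(),len(u)
a=kt(t,330,365,205,240); b=kt(w,255,310,170,225); print(a,b)
A=[];B=[]
for d,(u,v,_) in((t,a),(w,b)):
    r=ray(d,u,v); r/=np.linalg.norm(r); M=np.eye(3)-np.outer(r,r); A.append(M);B.append(M@d["C"])
print("tri",np.linalg.solve(sum(A),sum(B)), onz(t,*a[:2],.105), onz(w,*b[:2],.105))
# face centre from wrist
hsv=cv2.cvtColor(w["img"],cv2.COLOR_RGB2HSV); m=((hsv[...,2]>165)&(hsv[...,1]<40)).astype(np.uint8)
m[:, :195]=0; m[:110]=0; m[252:]=0; m[:,355:]=0
cn,_=cv2.findContours(m,cv2.RETR_EXTERNAL,cv2.CHAIN_APPROX_NONE); h=cv2.convexHull(max(cn,key=cv2.contourArea))
q=cv2.approxPolyDP(h,8,True)[:,0]; P=np.array([onz(w,*x,.045) for x in q]); print(q.tolist(),P.mean(0),[np.linalg.norm(P[k]-P[k-1]).round(4) for k in range(len(P))])
for c in([.4775,-.110],P.mean(0)[:2],[.476,-.1115]):
    print(c,angs(w,(240,330,130,230),np.array(c)),angs(t,(312,378,194,258),np.array(c)))
E
```

```text
(np.float64(346.9482071713147), np.float64(220.47011952191235), 251) (np.float64(279.2453662842012), np.float64(197.59576345984112), 1133)
tri [ 0.47647264 -0.10944157  0.11726912] [ 0.4780691  -0.11099613  0.105     ] [ 0.47902266 -0.11011525  0.105     ]
[[314, 116], [347, 218], [249, 251], [210, 154]] [ 0.47954467 -0.10900991  0.045     ] [np.float64(0.1231), np.float64(0.1234), np.float64(0.1238), np.float64(0.1236)]
[0.4775, -0.11] {'red': (np.float64(170.9), 54, np.float64(2.6), np.float64(0.0454)), 'yel': (np.float64(123.8), 60, np.float64(2.2), np.float64(0.0573)), 'ptr': (np.float64(208.7), 81, np.float64(103.5), np.float64(0.032))} {'red': (np.float64(173.8), 13, np.float64(2.2), np.float64(0.0472)), 'yel': (np.float64(127.4), 12, np.float64(1.8), np.float64(0.0573)), 'ptr': (np.float64(185.0), 13, np.float64(2.4), np.float64(0.0344))}
[ 0.47954467 -0.10900991] {'red': (np.float64(172.5), 54, np.float64(2.5), np.float64(0.0473)), 'yel': (np.float64(126.0), 60, np.float64(2.1), np.float64(0.0577)), 'ptr': (np.float64(188.7), 50, np.float64(31.8), np.float64(0.0343))} {'red': (np.float64(175.2), 13, np.float64(2.1), np.float64(0.0491)), 'yel': (np.float64(129.6), 12, np.float64(1.8), np.float64(0.0578)), 'ptr': (np.float64(165.6), 17, np.float64(45.4), np.float64(0.0353))}
[0.476, -0.1115] {'red': (np.float64(168.6), 54, np.float64(2.7), np.float64(0.0442)), 'yel': (np.float64(121.7), 60, np.float64(2.1), np.float64(0.0578)), 'ptr': (np.float64(189.4), 138, np.float64(112.6), np.float64(0.0334))} {'red': (np.float64(171.7), 13, np.float64(2.3), np.float64(0.0459)), 'yel': (np.float64(125.3), 12, np.float64(1.8), np.float64(0.0576)), 'ptr': (np.float64(182.7), 11, np.float64(2.0), np.float64(0.035))}
```

```bash
python3 -c "
from h import *
import pickle
d=pickle.load(open('w1.pkl','rb'));t=pickle.load(open('top1.pkl','rb'))
print([dep(d,*p)[2].round(4) for p in((225,160),(310,125),(335,215),(250,245),(265,180),(280,198),(180,130))],[dep(t,*p)[2].round(4) for p in((318,200),(368,200),(325,250),(347,221),(330,225))])
print(proj(d,[.4783,-.1103,.105]))"
python3 -m inch '[0,-2,0,30,0,0,0, 0,-2,0,60,0,0,0, 0,-2,0,90,0,0,0, 0,-2,0,120,0,0,0, 0,-2,0,120,0,0,0]'
python3 -c "
from h import *
import pickle
d=cam('wrist');save(d,'w2.png');pickle.dump(d,open('w2.pkl','wb'));print(d['C'])
print(manip.get_state()['tcp_pos'],proj(d,[.4783,-.1103,.105]))"
```

```text
[np.float64(0.0444), np.float64(0.0458), np.float64(0.0453), np.float64(0.0453), np.float64(0.0702), np.float64(0.1062), np.float64(0.0006)] [np.float64(0.0453), np.float64(0.05), np.float64(0.0474), np.float64(0.1072), np.float64(0.0497)]
(np.float64(278.8561398321286), np.float64(196.95526213684525))
time: 2.78
tcp_pos: [0.4767, -0.1069, 0.1406]
tool_rot: [0.138, 0.99, 0.0, -0.003]
contact_force: [0.4, 0.1, 0.3]
grip_width: 1.006
grasp_force: 0.0
[ 0.41417186 -0.0878638   0.30275673]
[ 0.47804182 -0.10754118  0.14206877] (np.float64(270.4050423364219), np.float64(239.22798560101717))
```

View pics/w2.png

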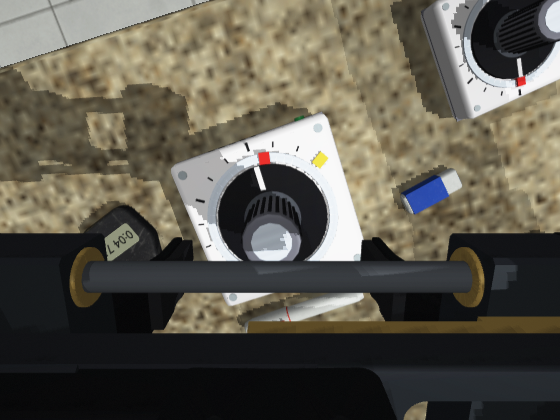

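The nearer wrist view puts the knob top at about (270,241), which matches the prediction, so the axis is at (.4783,-.1103). The gripper needs about 2 mm in −y. I'll descend and close.

```bash
python3 -m inch '[0,-1,-2,20,0,0,0, 0,-1,-2,45,0,0,0, 0,-1,-2,67,0,0,0, 0,-1,-2,67,0,0,0, 255,-1,-2,67,0,0,0, 255,-1,-2,67,0,0,0, 255,-1,-2,67,0,0,0, 255,-1,-2,67,0,0,0]'
python3 -c "
from h import *
s=manip.get_state();print(s['tcp_pos'],s['contact_force'],s['wrist_torque'],s['grip_width'],s['grasp_force'])"
```

```text
time: 3.82
tcp_pos: [0.4791, -0.111, 0.0759]
tool_rot: [0.139, 0.99, 0.0, 0.0]
contact_force: [-0.2, 0.6, 0.4]
grip_width: 0.629
grasp_force: 0.0
[ 0.47908138 -0.11102711  0.07585026] [-0.15605719  0.62093661  0.37040342] [-0.00985517  0.0114163  -0.05876777] 0.6293687680215296 0.0
```

```bash
python3 -m inch '[255,0,0,0,0,0,0, 255,0,0,0,0,0,0, 255,0,0,0,0,0,0, 255,0,0,0,0,0,0]'
python3 -c "
from h import *
s=manip.get_state();print(s['tcp_pos'],s['contact_force'],s['wrist_torque'],s['grip_width'],s['grasp_force'])"
```

```text
time: 4.32
tcp_pos: [0.4789, -0.111, 0.0755]
tool_rot: [0.139, 0.99, 0.0, -0.0]
contact_force: [-0.8, 1.0, 0.8]
grip_width: 0.429
grasp_force: 30.0
[ 0.47889066 -0.11104527  0.07550342] [-0.80626829  1.03820185  0.7607203 ] [-0.01731354  0.04780637  0.00213962] 0.4289933529345219 29.99998188111931
```

```bash
for z in 1; do python3 -m inch '[255,0,0,1,0,0,0, 255,0,0,2,0,0,0, 255,0,0,2,0,0,0]'; python3 -m inch '[255,0,0,1,0,0,0, 255,0,0,1,0,0,0]';  done | grep -E 'tcp|contact'
```

```text
tcp_pos: [0.4789, -0.111, 0.0735]
contact_force: [-1.7, -0.1, 3.2]
tcp_pos: [0.4789, -0.1111, 0.0725]
contact_force: [-1.3, 0.1, 3.7]
```

```bash
python3 -m inch '[255,0,0,1,0,0,0, 255,0,0,1,0,0,0]' | grep -E 'tcp|contact'; python3 -m inch '[255,0,0,1,0,0,0, 255,0,0,1,0,0,0]' | grep -E 'tcp|contact'
```

```text
tcp_pos: [0.4789, -0.1111, 0.0716]
contact_force: [-0.9, 0.1, 5.2]
tcp_pos: [0.479, -0.1111, 0.0708]
contact_force: [-1.6, 0.6, 7.3]
```

```bash
python3 -m inch '[255,0,0,1,0,0,0, 255,0,0,1,0,0,0]' | grep -E 'tcp|contact'
```

```text
tcp_pos: [0.479, -0.1111, 0.0701]
contact_force: [-3.7, 0.6, 10.3]
```

```bash
python3 -m inch '[255,0,0,1,0,0,0, 255,0,0,1,0,0,0]' | grep -E 'tcp|contact'
```

```text
tcp_pos: [0.479, -0.1111, 0.0694]
contact_force: [-4.0, 0.1, 13.8]
```

```bash
python3 -m inch '[255,0,0,1,0,0,0, 255,0,0,1.5,0,0,0, 255,0,0,1.5,0,0,0]' | grep -E 'tcp|contact'; python3 -m inch '[255,0,0,0,0,0,0]' | grep -E 'tcp|contact'
python3 -c "
from h import *
import pickle
d=cam('wrist');save(d,'w3.png');pickle.dump(d,open('w3.pkl','wb'))
print(manip.get_state()['contact_force'])"
```

```text
tcp_pos: [0.4791, -0.1111, 0.0685]
contact_force: [-5.6, 0.4, 17.9]
tcp_pos: [0.4791, -0.1111, 0.0685]
contact_force: [-5.4, 1.3, 18.6]
[-4.85712453  1.90998146 18.46375736]
```

View pics/w3.png

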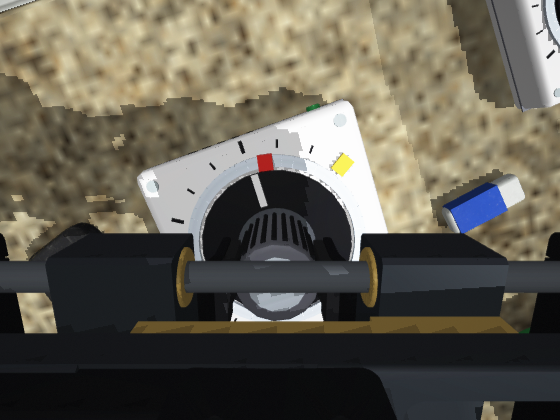

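While gripping, the camera still sees the pointer at (259,190), the red tab at (265,162) and the yellow mark at (342,164). The push is about 18.5 N, so I'll start winding.

```bash
python3 -m inch '[255,0,0,0,0,0,3, 255,0,0,0,0,0,6, 255,0,0,0,0,0,9, 255,0,0,0,0,0,12, 255,0,0,0,0,0,15]'
python3 -c "
from h import *
c=np.array([.4783,-.1103])
import pickle
d0=pickle.load(open('w3.pkl','rb'));d=cam('wrist');save(d,'w4.png');pickle.dump(d,open('w4.pkl','wb'))
for e in(d0,d): print(angs(e,(180,380,140,225),c,.043))
s=manip.get_state();print(s['contact_force'],s['wrist_torque'],s['joint_positions'].round(2))"
```

```text
time: 7.12
tcp_pos: [0.4791, -0.1109, 0.068]
tool_rot: [0.267, 0.964, 0.0, 0.0]
contact_force: [-3.1, 1.7, 13.2]
grip_width: 0.43
grasp_force: 30.0
{'red': (np.float64(171.2), 235, np.float64(2.8), np.float64(0.0465)), 'yel': (np.float64(124.7), 267, np.float64(2.3), np.float64(0.0577)), 'ptr': (np.float64(174.9), 398, np.float64(28.6), np.float64(0.0393))}
{'red': (np.float64(170.9), 236, np.float64(2.8), np.float64(0.0465)), 'yel': (np.float64(124.4), 278, np.float64(2.3), np.float64(0.0577)), 'ptr': (np.float64(166.7), 273, np.float64(24.9), np.float64(0.038))}
[-2.90976319  0.54079793 14.2352887 ] [0.15775912 0.86624158 0.15367781] [-0.24  0.41  0.48  2.13 -0.3   0.67  1.47]
```

```bash
python3 -m inch '[255,0,0,0.7,0,0,0, 255,0,0,1.2,0,0,0]' | grep -E 'tcp|contact'
cat >> h.py <<'E'
def ptr(d,box,c,T=150):
    _,_,w=masks(d,*box); g=d["img"].astype(int); w=(g.min(2)>T)
    x0,x1,y0,y1=box; m=np.zeros(w.shape,np.uint8)
    for v in range(y0,y1):
        for u in range(x0,x1):
            if w[v,u]:
                R=np.hypot(*(onz(d,u,v,.049)[:2]-c)); m[v,u]=.027<R<.0425
    n,l,st,ce=cv2.connectedComponentsWithStats(m); out=[]
    for i in range(1,n):
        if st[i,4]>25:
            p=onz(d,*ce[i],.049)[:2]-c; out.append((round(np.degrees(np.arctan2(p[1],p[0]))%360,1),round(np.hypot(*p),4),int(st[i,4]),ce[i].round().tolist()))
    return sorted(out,key=lambda o:-o[2])[:3]
E
python3 -c "
from h import *
c=np.array([.4783,-.1103])
import pickle
for f in('w1','w2','w3','w4'): print(f,ptr(pickle.load(open(f+'.pkl','rb')),(180,380,130,225),c))
s=manip.get_state();print(s['contact_force'],s['wrist_torque'])"
```

```text
tcp_pos: [0.4792, -0.1109, 0.0671]
contact_force: [-4.3, 0.7, 18.1]
w1 [(np.float64(180.2), np.float64(0.0345), 55, [270.0, 158.0])]
w2 [(np.float64(181.4), np.float64(0.0343), 103, [258.0, 175.0])]
w3 [(np.float64(181.1), np.float64(0.034), 174, [257.0, 187.0])]
w4 [(np.float64(176.0), np.float64(0.034), 166, [247.0, 191.0])]
[-4.28582642  0.68881579 18.14043973] [0.2978443  1.08266286 0.07374461]
```

```bash
python3 -m inch '[255,0,0,0.3,0,0,3, 255,0,0,0.3,0,0,6, 255,0,0,0.3,0,0,9]' | grep -E 'tcp|contact'
cat > look.py <<'E'
from h import *
c=np.array([.4783,-.1103]); d=cam('wrist')
import sys; save(d,sys.argv[1]+'.png')
from scipy.spatial.transform import Rotation as Ro
s=manip.get_state(); X=Ro.from_quat(s['tool_rot']).as_matrix()[:,0]
a=angs(d,(180,380,130,235),c,.043)
print('toolx',np.degrees(np.arctan2(X[1],X[0])).round(1)%360,'ptr',ptr(d,(180,380,130,235),c),'red',a['red'][:2],'yel',a['yel'][:2])
print(s['time'],s['tcp_pos'][2].round(4),s['contact_force'].round(1),s['wrist_torque'].round(2),s['joint_positions'][6].round(2))
E
python3 look.py l1
```

```text
tcp_pos: [0.4792, -0.1109, 0.0669]
contact_force: [-4.1, 2.3, 17.7]
toolx 139.9 ptr [(np.float64(166.5), np.float64(0.0343), 196, [246.0, 191.0])] red (np.float64(170.8), 245) yel (np.float64(124.4), 276)
7.85 0.0669 [-4.5  1.2 19.1] [0.31 1.09 0.13] 1.34
```

```bash
python3 -m inch '[255,0,0,0,0,0,4, 255,0,0,0,0,0,8, 255,0,0,0,0,0,12, 255,0,0,0,0,0,16, 255,0,0,0,0,0,16]' | grep -E 'contact'; python3 look.py l2
```

```text
contact_force: [-4.4, 2.9, 19.0]
toolx 124.1 ptr [(np.float64(149.4), np.float64(0.0343), 198, [247.0, 191.0])] red (np.float64(170.8), 241) yel (np.float64(124.3), 286)
8.525 0.0669 [-5.3  2.8 18.7] [0.43 1.04 0.07] 1.12
```

Driving well. About 37° more takes the pointer roughly 12° past the mark.

```bash
python3 -m inch '[255,0,0,0,0,0,4, 255,0,0,0,0,0,8, 255,0,0,0,0,0,12, 255,0,0,0,0,0,16, 255,0,0,0,0,0,20, 255,0,0,0,0,0,20]' | grep -E 'contact'; python3 look.py l3
```

```text
contact_force: [-4.4, 2.5, 18.6]
toolx 104.1 ptr [(np.float64(128.6), np.float64(0.0348), 198, [247.0, 191.0]), (np.float64(151.1), np.float64(0.0418), 39, [217.0, 197.0])] red (np.float64(170.7), 239) yel (np.float64(124.2), 281)
9.325 0.0669 [-3.4  2.2 18.6] [0.48 0.97 0.07] 0.84
```

```bash
python3 -m inch '[255,0,0,0,0,0,4, 255,0,0,0,0,0,8, 255,0,0,0,0,0,12, 255,0,0,0,0,0,16, 255,0,0,0,0,0,16]' | grep -E 'contact'; python3 look.py l4
```

```text
contact_force: [-3.6, 3.3, 18.9]
toolx 88.1 ptr [(np.float64(112.0), np.float64(0.0347), 191, [247.0, 192.0]), (np.float64(147.5), np.float64(0.0415), 56, [209.0, 211.0])] red (np.float64(166.5), 50) yel (np.float64(124.1), 282)
10.0 0.0669 [-3.2  3.9 19.1] [0.49 0.96 0.06] 0.62
```

View pics/l4.png

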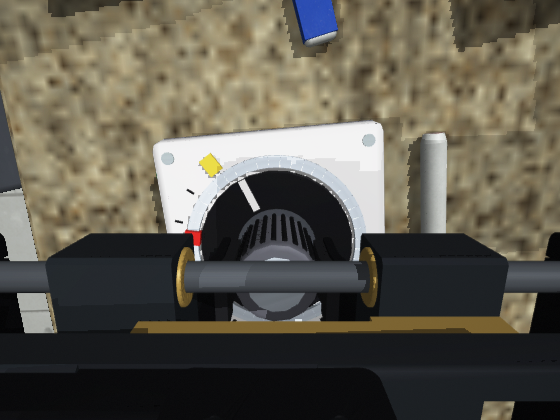

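The pointer at (248,193) is clearly clockwise of the yellow mark at (210,165), by about 12°. Next I'll turn it back with the knob still pressed.

```bash
python3 -m inch '[255,0,0,0,0,0,-3, 255,0,0,0,0,0,-6, 255,0,0,0,0,0,-9, 255,0,0,0,0,0,-12, 255,0,0,0,0,0,-16, 255,0,0,0,0,0,-20, 255,0,0,0,0,0,-20]' | grep -E 'contact'; python3 look.py l5
```

```text
contact_force: [-3.5, 2.7, 18.9]
toolx 108.0 ptr [(np.float64(131.5), np.float64(0.0346), 206, [248.0, 191.0]), (np.float64(153.1), np.float64(0.0419), 33, [219.0, 195.0])] red (np.float64(170.7), 242) yel (np.float64(124.2), 287)
10.925 0.0669 [-3.1  2.9 18.1] [ 0.52  1.   -0.04] 0.9
```

```bash
python3 -m inch '[255,0,0,0,0,0,-4, 255,0,0,0,0,0,-8, 255,0,0,0,0,0,-12, 255,0,0,0,0,0,-16, 255,0,0,0,0,0,-20, 255,0,0,0,0,0,-24, 255,0,0,0,0,0,-28, 255,0,0,0,0,0,-32]' | grep -E 'contact'; python3 look.py l6
```

```text
contact_force: [-5.0, 1.2, 18.2]
toolx 140.2 ptr [(np.float64(164.4), np.float64(0.0343), 197, [248.0, 190.0])] red (np.float64(171.2), 244) yel (np.float64(124.9), 276)
11.975 0.0669 [-4.3  1.4 18. ] [ 0.35  1.1  -0.04] 1.35
```

```bash
python3 -m inch '[255,0,0,0,0,0,-2, 255,0,0,0,0,0,-4, 255,0,0,0,0,0,-6, 255,0,0,0,0,0,-6]' | grep -E 'contact'; python3 look.py l7
cat > fine.py <<'E'
from h import *
c=np.array([.4783,-.1103]); d=cam('wrist'); B=(180,380,130,235)
r,_,_=masks(d,*B); p=ptr(d,B,c)[0]; g=d["img"].min(2)>150
n,l=cv2.connectedComponents(g.astype(np.uint8))
def pts(m,z): v,u=np.nonzero(m); return np.array([onz(d,a,b,z)[:2] for a,b in zip(u,v)])
W=pts(g&(np.arange(560)[None]>p[3][0]-14)&(np.arange(560)[None]<p[3][0]+14)&(np.arange(420)[:,None]>130)&(np.arange(420)[:,None]<235),.049)
R=np.hypot(*(W-c).T); W=W[(R>.027)&(R<.0425)]
vx,vy,x,y=cv2.fitLine(W.astype(np.float32),cv2.DIST_HUBER,0,1e-4,1e-4).ravel()
n=np.array([-vy,vx]); P=pts(r,.05); T=P[np.hypot(*(P-c).T)<.065]
e=lambda q:((q-[x,y])@n*1000).round(2)
print("line misses axis by",e(c),"mm, tab centroid",e(T.mean(0)),"mm; n",n.round(2),"ptr",p[:2],"tabcentroid ang",np.degrees(np.arctan2(*(T.mean(0)-c)[::-1]))%360, np.hypot(*(T.mean(0)-c)), "line dir",np.degrees(np.arctan2(vy,vx))%360)
v,u=np.nonzero(r); print("tab px",u.min(),u.max(),v.min(),v.max())
x0,y0=int(p[3][0])-50,int(p[3][1])-60
cv2.imwrite("pics/fine%d.png"%(d["img"].sum()%9999),cv2.resize(d["img"][y0:y0+80,x0:x0+100],None,fx=6,fy=6,interpolation=cv2.INTER_CUBIC)[:,:,::-1])
E
python3 fine.py; ls -t pics|head -1
```

```text
contact_force: [-4.0, 1.6, 17.7]
toolx 146.0 ptr [(np.float64(170.9), np.float64(0.0341), 172, [248.0, 191.0])] red (np.float64(171.0), 247) yel (np.float64(124.5), 284)
12.525 0.0669 [-4.9  1.1 17.7] [ 0.24  1.1  -0.1 ] 1.43
line misses axis by 0.58 mm, tab centroid -0.75 mm; n [0.18 0.98] ptr (np.float64(170.9), np.float64(0.0341)) tabcentroid ang 171.0111960851131 0.046291269118902176 line dir 349.3649
tab px 228 248 161 180
fine7589.png
```

View pics/fine7589.png

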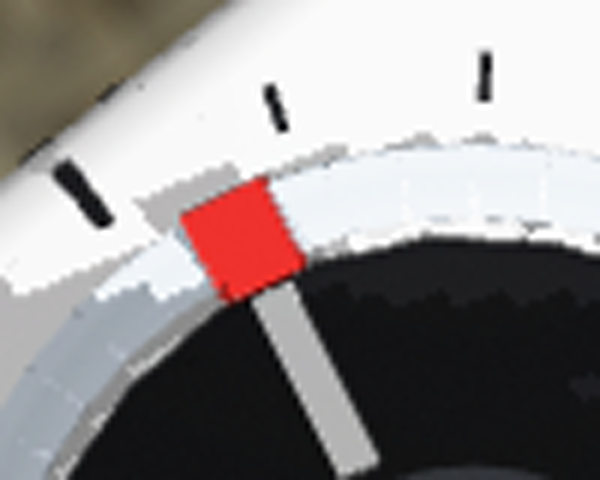

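The pointer's outer end sits about 0.2 mm from the middle of the tab's inner edge and in line with it, so it's aligned. I'll ease off straight up, then open.

```bash
python3 -m inch '[255,0,0,-2,0,0,0, 255,0,0,-4,0,0,0, 255,0,0,-6,0,0,0, 255,0,0,-8,0,0,0, 255,0,0,-8,0,0,0]' | grep -E 'tcp|contact'; python3 fine.py; python3 -m inch '[0,0,0,0,0,0,0, 0,0,0,0,0,0,0, 0,0,0,0,0,0,0, 0,0,0,0,0,0,0, 0,0,0,0,0,0,0, 0,0,0,0,0,0,0, 0,0,0,0,0,0,0, 0,0,0,0,0,0,0]'; ls -t pics | head -1
```

```text
tcp_pos: [0.479, -0.1108, 0.0735]
contact_force: [0.4, 1.2, 2.8]
line misses axis by 1.52 mm, tab centroid -0.9 mm; n [0.21 0.98] ptr (np.float64(170.8), np.float64(0.0341)) tabcentroid ang 171.0025951492892 0.04629316923778783 line dir 348.00546
tab px 230 249 160 179
time: 14.25
tcp_pos: [0.4789, -0.111, 0.0735]
tool_rot: [0.292, 0.956, 0.0, -0.0]
contact_force: [0.4, -0.1, -1.0]
grip_width: 0.997
grasp_force: 0.0
fine1003.png
```

Released with the fingers fully open. I'll lift clear and check.

```bash
python3 -m inch '[0,0,0,-15,0,0,0, 0,0,0,-40,0,0,0, 0,0,0,-65,0,0,0, 0,0,0,-90,0,0,0, 0,0,0,-90,0,0,0, 0,0,0,-90,0,0,0]' | grep tcp; python3 look.py l9; python3 - <<'E'
import cv2
a=cv2.imread("pics/l9.png"); cv2.imwrite("pics/l9c.png",cv2.resize(a[110:260,170:370],None,fx=4,fy=4,interpolation=cv2.INTER_CUBIC))
E
```

```text
tcp_pos: [0.4786, -0.1109, 0.1635]
toolx 146.0 ptr [(np.float64(171.2), np.float64(0.0342), 85, [258.0, 169.0])] red (np.float64(171.2), 106) yel (np.float64(124.5), 122)
15.05 0.1631 [-0.3  0.   0.3] [-0.03 -0.02  0.03] 1.31
```

View pics/l9c.png

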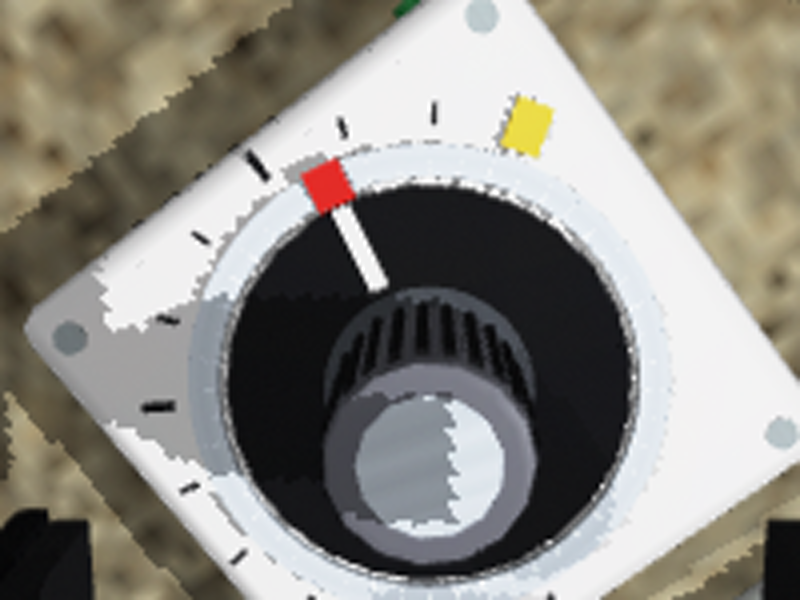

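The pointer (360,245 in the crop) runs straight into the middle of the red tab (328,186). The knob has sprung up and the gripper is clear.

```bash
python3 -c "
from station import order
print(order.finish_job())"
```

```text
the job is handed in; nothing more can be done
None
```

The timer is set and the job handed in: with a push of about 18–19 N I wound the pointer about 12° past the yellow mark, then turned it back to the middle of the red tab and let go; early in the winding the clutch slipped until I pressed a little more.

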